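# Slide a motorcycle battery up onto its charging dock

## Task

Slide the motorcycle battery up the ramp of the charging dock, between its kerbs and onto the flat deck, then keep pushing gently until it has pressed the sprung contact bar at the back fully in, and leave it standing there on its own. Do not ram the contact bar, do not tip the battery, and leave the tools and the can alone.

Things in the scene. Friction and masses are not known exactly. Their poses are not given: they have to be found in the camera images.
- battery: Loose motorcycle battery: black box, grey lid, 120 long (its x) x 96 wide (y) x 65 mm tall, 0.6 to 0.9 kg, no handle, too wide to grip. Origin: centre of its underside. Stands on the bench, centre 95 to 130 mm before the ramp's foot, up to 25 mm to either side of the dock's centre line and turned up to 0.3 rad from it. Either end may lead.
- dock: Charging dock fixed to the bench, placed differently each time. Origin: on the bench, middle of the ramp's foot. +x is the way the battery travels, +z up. The ramp rises to 18 mm at x = 110 mm; then a flat deck, 18 mm above the bench, to x = 330 mm; then a charger housing 95 mm tall, 150 mm wide. Nothing in it gives way but the contact bar.
- deck_start (a point): Top edge of the ramp, middle, where the flat deck begins: 110 mm along from the ramp's foot, 18 mm above the bench. On the deck, further on, stands a dark steel stop block (45 mm tall, 90 mm wide) that is clamped anywhere over a 30 mm span; its place is not measured. The front of the released contact bar on it lies 123 to 153 mm beyond this point along the dock's +x.
- kerb_mouth (a point): Middle of the mouth between the two side kerbs, 10 mm before the ramp's foot, level with the kerb tops (30 mm above the bench). Kerbs are 10 mm thick and flare from about 121 mm apart inside at the mouth to 106 mm apart at 50 mm further in, then run parallel to the housing.
- contact (a joint): Sprung steel contact bar (76 mm wide, 22 mm tall, middle 45 mm above the bench) on the stop block's front. Value: how far it is in, 0 = released, 0.008 m = hard against its end. The spring is weak (0.3 to 0.9 N): the battery's friction on the deck keeps it in. Pushing on at the end meets a rigid stop, felt as a sharp rise over the steady sliding force of 1 to 10 N.
- wrench: Bystander: steel wrench lying flat beyond the dock. Origin: under its middle.
- can: Bystander: upright spray can, 56 mm across, 150 mm tall, beyond the dock. Origin: centre of its underside.
- driver: Bystander: screwdriver lying on the robot's side of the dock. Origin: under its middle.
Not all that is in view belongs to the job. Of the things that look like the battery, the largest one is meant.

How it is judged:
By the outcome, as a careful person would: the job done as asked, in the order asked, and still so for the second after the job is handed in, with the robot touching nothing.
It also fails if it takes over 72 s, if anything falls off the work surface, if the arm or the gripper's body presses on something with over 40 N, if the wrist force passes 120 N, or if a joint passes its speed limit or range.

## Robot

A 6-joint arm with a two-finger parallel gripper is mounted at the origin on the work surface. World frame = base frame: x ahead of the robot, y to its left, z up, the work surface at z = 0. Lengths are in m, angles in degrees, forces in N, time in s.
With the tool pointing down it reaches from about 0.4 to 0.825 m from the base axis. Payload 7 kg.
Tool frame: the origin (TCP) lies on the centre line of the jaws, within the pads' length; the fingertips stand r.tip_reach ahead of it and the grasp point (between the pads) is the TCP (r.tip_reach is the distance from the TCP to the fingertips, in m); z points along the fingers, y is the line along which they close (so a half turn about z gives the same grasp; the last joint's range is limited). The gripper opens to 88 mm and grips with 3 to 60 N. Pads are 19 mm wide; open, the fingers measure 130 mm over their backs; the gripper's body (78 mm by 193 mm) begins 47 mm behind the grasp point.
Start: joints at [-60.327, 20.546, 0.682, 0, -70.136, -16.507], TCP at [0.154, -0.657, 0.246] pointing down, gripper open.
Joint ranges: [-176.03, 176.03], [-82.01, 121.73], [-58.28, 71.71], [-173.87, 95.51], [-174.79, -0.11], [-173.66, 173.66]. Speed limits (degrees/s): [136.94, 136.94, 172.46, 180, 180, 180].

## Interface

Orientations are given as [roll, pitch, yaw] about the fixed x, y, z axes, in that order (R = Rz(yaw) Ry(pitch) Rx(roll)).
In Python, from plant import sensors, cams, r gives the robot as it stands.
- The arm moves only by the tool drive_tool, never from a script. Its argument "rows" is a list of rows, each an object of numbers: "fingers": the gripper's target within -1 to 1 (fully open at 1, half-way at 0, shut at -1); "x", "y", "z": the shift along the tool's x, y, z in m; "spin": the turn about the tool's z in rad. A call has 1 to 10 rows; each row is the pose to reach, as a shift and turn from the pose commanded when the call began, along the tool's axes at that moment; what a row does not reach only later rows make up. A row lasts 1/8 s, in which the tool goes at most 62.5 mm and 10.7 degrees, less where a joint would pass 70% of its speed; a pose out of reach is approached as far as the arm can. A call with a gripper value outside its range is refused whole. The fingers move at their own pace and stop on an object; "newtons" is the grip in N (left out, the last holds). Time passes only in rows, so rows that repeat a pose let the fingers close. It gives the time, the measured TCP pose, the force, the opening and the grip force at its end, in the units of the state.
- sensors.get_state(): the state, without advancing time (a new reading comes with each control period).
- cams.capture(name): name is "scene" or "top"; returns a dict with "pixels" (400x640x3 uint8, red, green, blue), "intrinsics" (3x3 intrinsics, pixels), "k1" (the pictures are not rectified: a ray, as slopes to the right and down, at radius r is drawn at 1 + k1 r^2 times it, then the intrinsics apply), "eye" and "orientation" of the camera in the world. Camera axes: x right, y up, looking along -z (the intrinsics and any distortion apply to the point x, -y, -z); pixel columns grow to the right and rows downward; lengths in m; the calibration is good to about 2 mm. A picture is of the moment at which its call begins. There is no depth.
- r.close_job(): hands the job in; it is judged then, once.
The state is a dict: "time_s": time; "joints": joint angles; "qd": joint speeds; "joint_torque": joint torques, N m; "tcp_pos": TCP position; "eef_rot": TCP orientation; "contact_force": force on the tool from outside, world axes, zero at the start; "moment": the same for the moment, N m; "gripper_width": finger opening in m; "gripper_force": force on a finger pad.
Only numpy, scipy, OpenCV 4.12 (cv2) and the standard library are available. Lean on these libraries where they do the work, as an engineer would, in place of code of your own. Each camera call takes 0.05 s, during which the arm holds its last target. There are 200 camera calls.

## Working session

There is one attempt and no reset: what is moved stays moved. The work goes in short steps, Python scripts to look and compute and a tool call to move; the robot and the scene stay as the last step left them, time stands still between calls to the robot, and variables do not carry over. Pictures are saved under pics/ and viewed, at most 10 in all, crops included, and the job is handed in when it is done.

Besides the shell and the picture viewer there is one more tool, called after "Call:" by a JSON object that holds its "fn" and its "kwargs". drive_tool: Moves the arm, as the interface text tells. Its arguments: {"type":"object","properties":{"rows":{"type":"array"},"newtons":{"type":"number"}},"required":["rows"]}

```bash
mkdir -p pics; cat > h.py <<'E'
import numpy as np, cv2
from plant import sensors, cams, r
def cap(n,f):
    c=cams.capture(n); cv2.imwrite(f,np.array(c["pixels"])[:,:,::-1]); return c
E
python3 - <<'E'
from h import *
for n in("scene","top"):
    c=cap(n,f"pics/{n}0.png"); print(n,c["intrinsics"],c["k1"],c["eye"],c["orientation"])
print(r.tip_reach,sensors.get_state())
E
```

```text
scene [[427.77060997   0.         312.7197756 ]
 [  0.         427.77060997 201.96693163]
 [  0.           0.           1.        ]] -0.07754716460021614 [ 1.27525832 -0.492823    0.88457422] [46.41859361 -1.00484688 60.05939072]
top [[402.42853899   0.         322.99461162]
 [  0.         402.42853899 202.87731411]
 [  0.           0.           1.        ]] -0.03629209069863745 [ 0.36650141 -0.03480002  1.03345191] [  9.63203729  -0.22903272 -91.53833963]
0.019 {'time_s': 0.1, 'joints': array([-6.03263781e+01,  2.05890191e+01,  6.38635398e-01, -1.63720217e-02,
       -7.01345206e+01, -1.65035704e+01]), 'qd': array([ 0.04516804, -0.077039  ,  0.14204779,  0.03953063, -0.01997482,
        0.08980229]), 'joint_torque': array([-2.94946905e-03, -5.84164381e+01,  2.93752849e+01,  7.01557472e+00,
        1.01719686e-02, -4.27323141e-05]), 'tcp_pos': array([ 0.15363457, -0.65687232,  0.24469864]), 'eef_rot': array([ 1.79914221e+02, -9.36389061e-03, -1.66835516e+02]), 'contact_force': array([0.62263149, 0.31352974, 0.14530058]), 'moment': array([ 0.01843316,  0.02847795, -0.00687391]), 'gripper_force': 0.0, 'gripper_width': 0.08761528987250096}
```

View pics/top0.png

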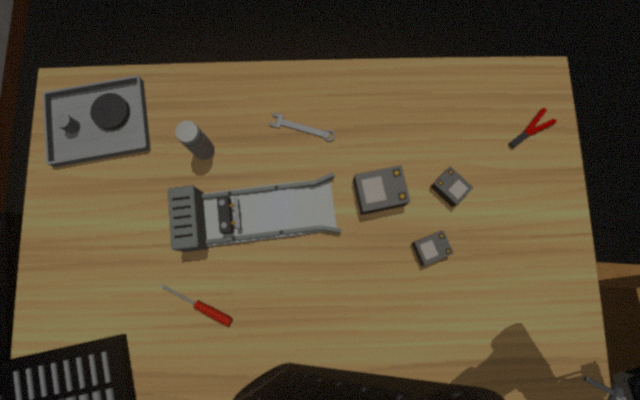

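View pics/scene0.png

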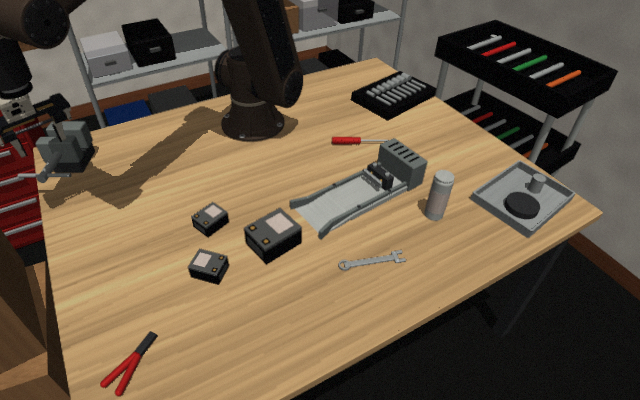

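Top view: the battery-like boxes are at (381,190), (452,187) and (432,249). The one at (381,190) is about twice the size of the others and sits before the dock's ramp foot (~(337,206)), so it fits the description. I'll confirm it in an enlarged crop that also takes in the dock.

```bash
cat >> h.py <<'E'
from scipy.spatial.transform import Rotation as Ro
def ray(c,p,z):
    K=np.array(c["intrinsics"]); k=c["k1"]
    d=np.array([(p[0]-K[0,2])/K[0,0],(p[1]-K[1,2])/K[1,1]]); u=d.copy()
    for _ in range(20): u=d/(1+k*(u@u))
    v=Ro.from_euler("xyz",c["orientation"],degrees=True).as_matrix()@np.array([u[0],-u[1],-1])
    e=np.array(c["eye"]); return e+v*(z-e[2])/v[2]
def proj(c,P):
    q=Ro.from_euler("xyz",c["orientation"],degrees=True).as_matrix().T@(np.array(P)-c["eye"])
    u=np.array([q[0],-q[1]])/-q[2]; u=u*(1+c["k1"]*(u@u)); K=np.array(c["intrinsics"])
    return u*[K[0,0],K[1,1]]+K[:2,2]
E
python3 - <<'E'
from h import *
im=cv2.imread("pics/top0.png")
cr=im[165:260,160:420]; cv2.imwrite("pics/crop1.png",cv2.resize(cr,None,fx=3,fy=3,interpolation=cv2.INTER_CUBIC))
cr=im[155:275,345:485]; cv2.imwrite("pics/crop2.png",cv2.resize(cr,None,fx=4,fy=4,interpolation=cv2.INTER_CUBIC))
E
```

```text
(no output)
```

View pics/crop1.png

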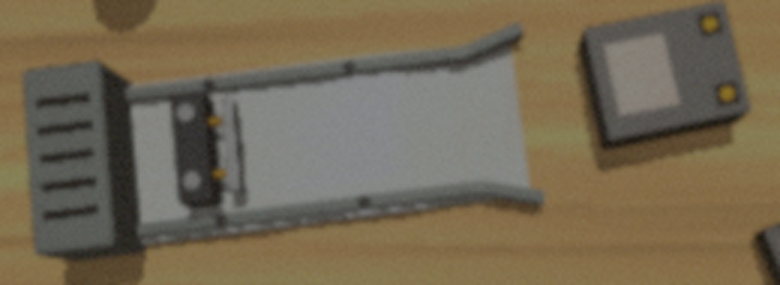

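View pics/crop2.png

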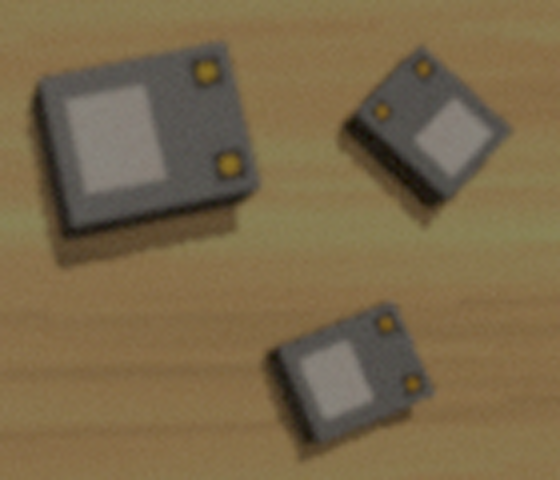

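The crop confirms it: the big box at (381,190) has terminals and a grey lid and is the largest. Next I'll locate the dock, contact bar and lid corners.

```bash
python3 - <<'E'
from h import *
from plant import cams
c=cams.capture("top")
q=lambda p,z:ray(c,np.array(p)/3+[160,165],z)[:2]
b=[ray(c,np.array(p)/4+[345,155],.065)[:2] for p in [(40,78),(225,43),(258,187),(70,224)]]
print("bat sides",[np.linalg.norm(b[i]-b[i-1]).round(4) for i in range(4)],"c",np.mean(b,0))
ax=(b[0]-b[1]+b[3]-b[2]); print("bat yaw",np.degrees(np.arctan2(ax[1],ax[0])))
ku=[q((200,88),.03),q((460,52),.03)];kl=[q((220,215),.03),q((480,188),.03)]
for k in(ku,kl): d=k[0]-k[1]; print("kerb yaw",np.degrees(np.arctan2(d[1],d[0])))
H=[q(p,.095) for p in[(24,70),(98,63),(116,244),(38,254)]]
print("H",[np.linalg.norm(H[i]-H[i-1]).round(4) for i in range(4)]); 
hf=(H[1]+H[2])/2; d=H[1]-H[2]; print("front mid",hf,"normal yaw",np.degrees(np.arctan2(d[1],d[0]))+90)
F=[q((515,50),0),q((530,187),0)]; f=np.mean(F,0); print("foot mid",f,np.linalg.norm(F[0]-F[1]),"len",np.linalg.norm(hf-f)); d=hf-f; print("yaw",np.degrees(np.arctan2(d[1],d[0])))
m=(q((518,36),.03)+q((541,202),.03))/2; print("mouth",m)
u=d/np.linalg.norm(d); n=np.array([-u[1],u[0]])
rel=lambda p:np.round([(p-f)@u,(p-f)@n],4)
print("bar",[rel(q(p,.056)) for p in[(236,100),(243,203)]])
print("bat rel",rel(np.mean(b,0)),[rel(x) for x in b],"mouth rel",rel(m),"kerbs",[rel(x) for x in ku+kl])
E
```

```text
bat sides [np.float64(0.0928), np.float64(0.1176), np.float64(0.0924), np.float64(0.1179)] c [ 0.56376047 -0.18943505]
bat yaw 99.59569777440086
kerb yaw 96.55138903373613
kerb yaw 94.46883864102736
H [np.float64(0.1472), np.float64(0.0593), np.float64(0.1452), np.float64(0.0611)]
front mid [0.50260302 0.25831941] normal yaw 97.07802438928117
foot mid [ 0.5372516  -0.07255765] 0.12116444146947618 len 0.33268627245335225
yaw 95.97807694060246
mouth [ 0.53197533 -0.07730508]
bar [array([ 0.2348, -0.0365]), array([0.2374, 0.0489])]
bat rel [-0.119  -0.0142] [array([-0.0578, -0.0568]), array([-0.1751, -0.064 ]), array([-0.1804,  0.0282]), array([-0.0627,  0.0358])] mouth rel [-0.0042  0.0057] kerbs [array([ 0.2689, -0.0561]), array([ 0.0466, -0.0583]), array([0.2622, 0.0533]), array([0.0447, 0.059 ])]
```

Call:
{"fn": "drive_tool", "kwargs": {"rows": [{"x":-0.01,"y":0.006,"spin":-0.03,"fingers":0},{"x":-0.04,"y":0.022,"spin":-0.12,"fingers":0},{"x":-0.08,"y":0.045,"spin":-0.25,"fingers":0},{"x":-0.125,"y":0.07,"spin":-0.38,"fingers":0},{"x":-0.17,"y":0.095,"spin":-0.52,"fingers":0},{"x":-0.22,"y":0.123,"spin":-0.67,"fingers":0},{"x":-0.27,"y":0.151,"spin":-0.82,"fingers":0},{"x":-0.32,"y":0.179,"spin":-0.97,"fingers":0},{"x":-0.36,"y":0.202,"spin":-1.1,"fingers":0},{"x":-0.39,"y":0.218,"spin":-1.2,"fingers":0}]}}

```text
invalid input
```

Call:
{"fn": "drive_tool", "kwargs": {"rows": [{"x":-0.01,"y":0.006,"z":0,"spin":-0.03,"fingers":0},{"x":-0.04,"y":0.022,"z":0,"spin":-0.12,"fingers":0},{"x":-0.08,"y":0.045,"z":0,"spin":-0.25,"fingers":0},{"x":-0.125,"y":0.07,"z":0,"spin":-0.38,"fingers":0},{"x":-0.17,"y":0.095,"z":0,"spin":-0.52,"fingers":0},{"x":-0.22,"y":0.123,"z":0,"spin":-0.67,"fingers":0},{"x":-0.27,"y":0.151,"z":0,"spin":-0.82,"fingers":0},{"x":-0.32,"y":0.179,"z":0,"spin":-0.97,"fingers":0},{"x":-0.36,"y":0.202,"z":0,"spin":-1.1,"fingers":0},{"x":-0.39,"y":0.218,"z":0,"spin":-1.2,"fingers":0}], "newtons": 10}}

```text
time_s: 1.4
tcp_pos: [0.4852, -0.3538, 0.2457]
eef_rot: [-180.0, 0.0, -97.7]
contact_force: [-0.6, -1.0, -0.3]
gripper_width: 0.0439
gripper_force: 0.0
```

Call:
{"fn": "drive_tool", "kwargs": {"rows": [{"x":-0.025,"y":-0.02,"z":0,"spin":-0.08,"fingers":0},{"x":-0.05,"y":-0.04,"z":0,"spin":-0.16,"fingers":0},{"x":-0.075,"y":-0.06,"z":0,"spin":-0.24,"fingers":0},{"x":-0.092,"y":-0.074,"z":0.01,"spin":-0.29,"fingers":0},{"x":-0.098,"y":-0.08,"z":0.04,"spin":-0.308,"fingers":0},{"x":-0.098,"y":-0.08,"z":0.08,"spin":-0.308,"fingers":0},{"x":-0.098,"y":-0.08,"z":0.12,"spin":-0.308,"fingers":0},{"x":-0.098,"y":-0.08,"z":0.135,"spin":-0.308,"fingers":0},{"x":-0.098,"y":-0.08,"z":0.14,"spin":-0.308,"fingers":0}]}}

```text
time_s: 2.52
tcp_pos: [0.5766, -0.2703, 0.105]
eef_rot: [179.9, 0.0, -80.4]
contact_force: [0.7, -0.4, 1.2]
gripper_width: 0.0438
gripper_force: 0.0
```

```bash
python3 - <<'E'
from h import *
c=cap("scene","pics/s1.png")
im=cv2.imread("pics/s1.png")[130:310,150:400]; cv2.imwrite("pics/s1c.png",cv2.resize(im,None,fx=3,fy=3,interpolation=cv2.INTER_CUBIC))
s=sensors.get_state(); print(s["tcp_pos"],s["eef_rot"],s["contact_force"])
E
```

```text
[ 0.57692318 -0.2704027   0.10530559] [ 1.79981956e+02 -5.11066193e-03 -8.04194844e+01] [-0.04544276  0.14113965  0.20459188]
```

View pics/s1c.png

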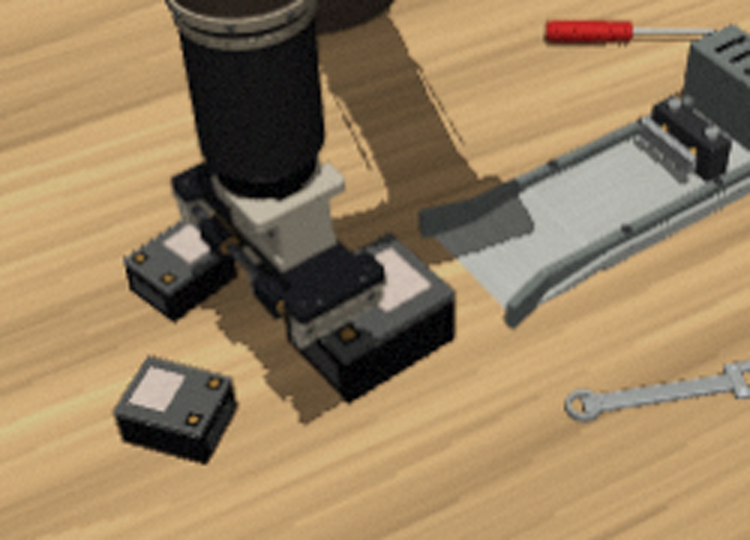

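Call:
{"fn": "drive_tool", "kwargs": {"rows": [{"x":0,"y":0,"z":0.01,"spin":0,"fingers":0},{"x":0,"y":0,"z":0.02,"spin":0,"fingers":0},{"x":0,"y":0,"z":0.03,"spin":0,"fingers":0},{"x":0,"y":0,"z":0.037,"spin":0,"fingers":0}]}}

```text
time_s: 3.08
tcp_pos: [0.5766, -0.2703, 0.0678]
eef_rot: [180.0, 0.0, -80.4]
contact_force: [0.5, 0.4, -0.0]
gripper_width: 0.0438
gripper_force: 0.0
```

Call:
{"fn": "drive_tool", "kwargs": {"rows": [{"x":0,"y":0,"z":0.01,"spin":0,"fingers":0},{"x":0,"y":0,"z":0.018,"spin":0,"fingers":0},{"x":0,"y":0,"z":0.018,"spin":0,"fingers":0}]}}

```text
time_s: 3.45
tcp_pos: [0.5763, -0.2703, 0.0496]
eef_rot: [179.9, 0.0, -80.4]
contact_force: [-0.5, -0.4, 0.5]
gripper_width: 0.0433
gripper_force: 0.0
```

Call:
{"fn": "drive_tool", "kwargs": {"rows": [{"x":-0.003,"y":0,"z":0,"spin":0,"fingers":0},{"x":-0.006,"y":0,"z":0,"spin":0,"fingers":0},{"x":-0.009,"y":0,"z":0,"spin":0,"fingers":0},{"x":-0.012,"y":0,"z":0,"spin":0,"fingers":0},{"x":-0.015,"y":0,"z":0,"spin":0,"fingers":0},{"x":-0.018,"y":0,"z":0,"spin":0,"fingers":0},{"x":-0.021,"y":0,"z":0,"spin":0,"fingers":0},{"x":-0.024,"y":0,"z":0,"spin":0,"fingers":0}]}}

```text
time_s: 4.45
tcp_pos: [0.5732, -0.2467, 0.0509]
eef_rot: [-180.0, -0.0, -80.4]
contact_force: [1.2, -4.9, 1.9]
gripper_width: 0.0436
gripper_force: 2.6
```

Call:
{"fn": "drive_tool", "kwargs": {"rows": [{"x":-0.003,"y":0,"z":0,"spin":0,"fingers":0},{"x":-0.006,"y":0,"z":0,"spin":0,"fingers":0},{"x":-0.009,"y":0,"z":0,"spin":0,"fingers":0},{"x":-0.012,"y":0,"z":0,"spin":0,"fingers":0},{"x":-0.015,"y":0,"z":0,"spin":0,"fingers":0},{"x":-0.018,"y":0,"z":0,"spin":0,"fingers":0},{"x":-0.021,"y":0,"z":0,"spin":0,"fingers":0},{"x":-0.024,"y":0,"z":0,"spin":0,"fingers":0}]}}

```text
time_s: 5.45
tcp_pos: [0.5692, -0.2231, 0.0509]
eef_rot: [-180.0, -0.0, -80.4]
contact_force: [0.7, -6.1, 2.2]
gripper_width: 0.0437
gripper_force: 2.6
```

```bash
python3 - <<'E'
from h import *
c=cap("top","pics/t1.png")
im=cv2.imread("pics/t1.png")[150:260,160:420]; cv2.imwrite("pics/t1c.png",cv2.resize(im,None,fx=3,fy=3,interpolation=cv2.INTER_CUBIC))
E
```

```text
(no output)
```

View pics/t1c.png

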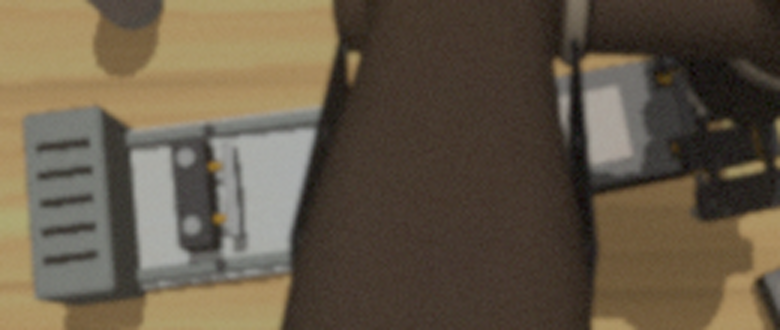

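Call:
{"fn": "drive_tool", "kwargs": {"rows": [{"x":-0.004,"y":0,"z":0,"spin":-0.005,"fingers":0},{"x":-0.008,"y":0,"z":0,"spin":-0.01,"fingers":0},{"x":-0.012,"y":0,"z":0,"spin":-0.015,"fingers":0},{"x":-0.016,"y":0,"z":0,"spin":-0.02,"fingers":0},{"x":-0.02,"y":0,"z":0,"spin":-0.025,"fingers":0},{"x":-0.024,"y":0,"z":0,"spin":-0.03,"fingers":0},{"x":-0.028,"y":0,"z":0,"spin":-0.035,"fingers":0},{"x":-0.032,"y":0.001,"z":0,"spin":-0.04,"fingers":0},{"x":-0.036,"y":0.001,"z":0,"spin":-0.04,"fingers":0},{"x":-0.04,"y":0.001,"z":0,"spin":-0.04,"fingers":0}]}}

```text
time_s: 6.75
tcp_pos: [0.5619, -0.1841, 0.0513]
eef_rot: [-179.9, -0.1, -78.1]
contact_force: [0.5, -6.3, 3.3]
gripper_width: 0.0438
gripper_force: 3.7
```

Call:
{"fn": "drive_tool", "kwargs": {"rows": [{"x":-0.004,"y":0,"z":0,"spin":0,"fingers":0},{"x":-0.008,"y":0,"z":0,"spin":0,"fingers":0},{"x":-0.012,"y":0,"z":0,"spin":0,"fingers":0},{"x":-0.016,"y":0,"z":0,"spin":0,"fingers":0},{"x":-0.02,"y":0,"z":0,"spin":0,"fingers":0},{"x":-0.023,"y":0,"z":0,"spin":0,"fingers":0}]}}

```text
time_s: 7.5
tcp_pos: [0.557, -0.1615, 0.0511]
eef_rot: [-179.9, -0.0, -78.1]
contact_force: [2.7, -8.0, 3.5]
gripper_width: 0.0441
gripper_force: 3.4
```

```bash
python3 - <<'E'
from h import *
c=cap("scene","pics/s2.png")
im=cv2.imread("pics/s2.png")[120:280,230:450]; cv2.imwrite("pics/s2c.png",cv2.resize(im,None,fx=3.5,fy=3.5,interpolation=cv2.INTER_CUBIC))
E
```

```text
(no output)
```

View pics/s2c.png

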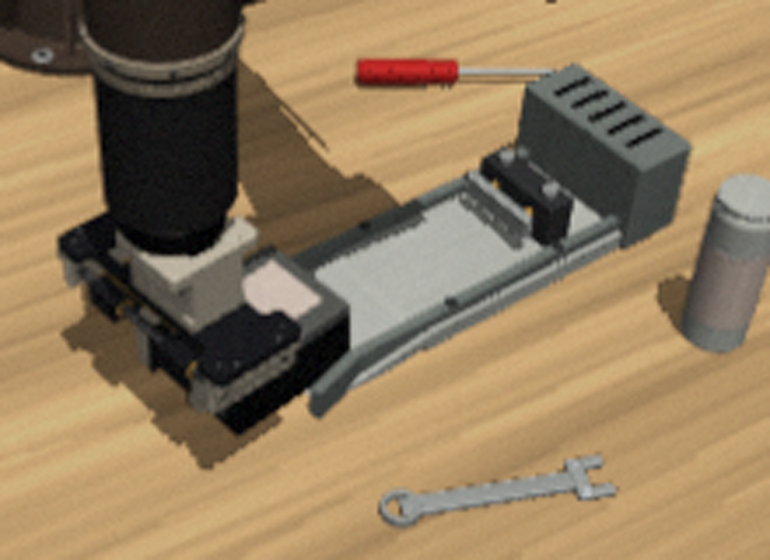

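```bash
cat >> h.py <<'E'
f=np.array([0.53725,-0.07256]);a=np.radians(95.98);u=np.array([np.cos(a),np.sin(a)]);n=np.array([-u[1],u[0]])
rel=lambda p:np.round([(np.array(p)[:2]-f)@u,(np.array(p)[:2]-f)@n],4)
E
python3 - <<'E'
from h import *
c=cams.capture("scene"); q=lambda p,z:rel(ray(c,np.array(p)/3.5+[230,120],z))
print("lid corners",q((349,312),.070),q((265,248),.070),"rear",q((235,412),.05))
print("near kerb top inner",q((350,348),.03),q((445,298),.03),q((610,215),.03))
print("far kerb inner",q((320,256),.03),q((470,180),.03))
E
```

```text
lid corners [ 0.0402 -0.0546] [0.0295 0.0431] rear [-0.0808 -0.0746]
near kerb top inner [ 0.0423 -0.0563] [ 0.1416 -0.0558] [ 0.3297 -0.0587]
far kerb inner [0.0876 0.0443] [0.2593 0.0484]
```

Call:
{"fn": "drive_tool", "kwargs": {"rows": [{"x":-0.004,"y":0,"z":0,"spin":0.003,"fingers":0},{"x":-0.008,"y":0,"z":0,"spin":0.006,"fingers":0},{"x":-0.012,"y":0,"z":0,"spin":0.009,"fingers":0},{"x":-0.016,"y":0,"z":0,"spin":0.012,"fingers":0},{"x":-0.02,"y":0,"z":0,"spin":0.015,"fingers":0},{"x":-0.024,"y":0,"z":0,"spin":0.018,"fingers":0},{"x":-0.028,"y":0,"z":0,"spin":0.021,"fingers":0},{"x":-0.032,"y":0,"z":0,"spin":0.024,"fingers":0},{"x":-0.036,"y":0,"z":0,"spin":0.027,"fingers":0},{"x":-0.04,"y":0,"z":0,"spin":0.03,"fingers":0}]}}

```text
time_s: 8.85
tcp_pos: [0.5481, -0.1223, 0.0507]
eef_rot: [180.0, -0.0, -79.9]
contact_force: [-0.5, -6.0, 2.2]
gripper_width: 0.044
gripper_force: 3.2
```

Call:
{"fn": "drive_tool", "kwargs": {"rows": [{"x":-0.004,"y":0,"z":0,"spin":0.003,"fingers":0},{"x":-0.008,"y":0,"z":0,"spin":0.006,"fingers":0},{"x":-0.012,"y":0,"z":0,"spin":0.009,"fingers":0},{"x":-0.016,"y":0,"z":0,"spin":0.012,"fingers":0},{"x":-0.02,"y":0,"z":0,"spin":0.015,"fingers":0},{"x":-0.024,"y":0,"z":0,"spin":0.018,"fingers":0},{"x":-0.028,"y":0,"z":0,"spin":0.021,"fingers":0},{"x":-0.032,"y":0,"z":0,"spin":0.024,"fingers":0},{"x":-0.036,"y":0,"z":0,"spin":0.027,"fingers":0},{"x":-0.04,"y":0,"z":0,"spin":0.03,"fingers":0}]}}

```text
time_s: 10.1
tcp_pos: [0.5414, -0.0838, 0.0514]
eef_rot: [-180.0, -0.1, -81.5]
contact_force: [0.3, -15.7, 10.1]
gripper_width: 0.0437
gripper_force: 7.6
```

```bash
python3 - <<'E'
from h import *
c=cap("scene","pics/s3.png")
im=cv2.imread("pics/s3.png")[100:260,250:450]; cv2.imwrite("pics/s3c.png",cv2.resize(im,None,fx=3.5,fy=3.5,interpolation=cv2.INTER_CUBIC))
print(rel(sensors.get_state()["tcp_pos"]))
E
```

```text
[-0.0113 -0.003 ]
```

View pics/s3c.png

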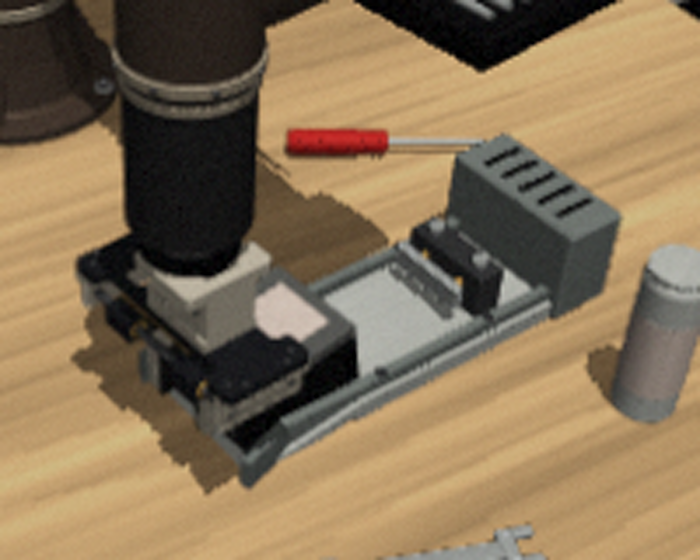

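Call:
{"fn": "drive_tool", "kwargs": {"rows": [{"x":-0.003,"y":0,"z":-0.001,"spin":0.003,"fingers":0},{"x":-0.006,"y":0,"z":-0.002,"spin":0.006,"fingers":0},{"x":-0.009,"y":0,"z":-0.003,"spin":0.009,"fingers":0},{"x":-0.012,"y":0,"z":-0.004,"spin":0.012,"fingers":0},{"x":-0.015,"y":0,"z":-0.004,"spin":0.015,"fingers":0},{"x":-0.018,"y":0,"z":-0.005,"spin":0.018,"fingers":0}]}}

```text
time_s: 10.9
tcp_pos: [0.5377, -0.0654, 0.0554]
eef_rot: [179.9, -0.0, -82.6]
contact_force: [0.6, -7.8, 2.9]
gripper_width: 0.0438
gripper_force: 3.9
```

Call:
{"fn": "drive_tool", "kwargs": {"rows": [{"x":-0.003,"y":0,"z":-0.0005,"spin":0.003,"fingers":0},{"x":-0.006,"y":0,"z":-0.001,"spin":0.006,"fingers":0},{"x":-0.009,"y":0,"z":-0.0015,"spin":0.009,"fingers":0},{"x":-0.012,"y":0,"z":-0.002,"spin":0.012,"fingers":0},{"x":-0.015,"y":0,"z":-0.0025,"spin":0.015,"fingers":0},{"x":-0.018,"y":0,"z":-0.003,"spin":0.018,"fingers":0}]}}

```text
time_s: 11.65
tcp_pos: [0.5356, -0.0481, 0.0589]
eef_rot: [179.9, -0.1, -83.6]
contact_force: [1.0, -11.9, 8.2]
gripper_width: 0.0439
gripper_force: 6.2
```

Call:
{"fn": "drive_tool", "kwargs": {"rows": [{"x":-0.003,"y":0,"z":-0.001,"spin":0.002,"fingers":0},{"x":-0.006,"y":0,"z":-0.002,"spin":0.004,"fingers":0},{"x":-0.009,"y":0,"z":-0.0025,"spin":0.006,"fingers":0},{"x":-0.012,"y":0,"z":-0.003,"spin":0.007,"fingers":0},{"x":-0.015,"y":0,"z":-0.0035,"spin":0.007,"fingers":0},{"x":-0.018,"y":0,"z":-0.004,"spin":0.007,"fingers":0}]}}

```text
time_s: 12.4
tcp_pos: [0.5335, -0.029, 0.0621]
eef_rot: [179.9, 0.0, -84.1]
contact_force: [1.1, -2.1, -0.9]
gripper_width: 0.0438
gripper_force: 1.4
```

Call:
{"fn": "drive_tool", "kwargs": {"rows": [{"x":-0.003,"y":0,"z":-0.001,"spin":0,"fingers":0},{"x":-0.006,"y":0,"z":-0.002,"spin":0,"fingers":0},{"x":-0.009,"y":0,"z":-0.002,"spin":0,"fingers":0},{"x":-0.012,"y":0,"z":-0.002,"spin":0,"fingers":0},{"x":-0.015,"y":0,"z":-0.002,"spin":0,"fingers":0},{"x":-0.018,"y":0,"z":-0.002,"spin":0,"fingers":0}]}}

```text
time_s: 13.15
tcp_pos: [0.5324, -0.0111, 0.0645]
eef_rot: [180.0, 0.0, -84.0]
contact_force: [-0.1, -2.8, -2.5]
gripper_width: 0.0439
gripper_force: 1.3
```

```bash
python3 - <<'E'
from h import *
c=cap("scene","pics/s4.png")
im=cv2.imread("pics/s4.png")[100:260,250:450]; cv2.imwrite("pics/s4c.png",cv2.resize(im,None,fx=3.5,fy=3.5,interpolation=cv2.INTER_CUBIC))
print(rel(sensors.get_state()["tcp_pos"]))
E
```

```text
[ 0.0619 -0.0016]
```

View pics/s4c.png

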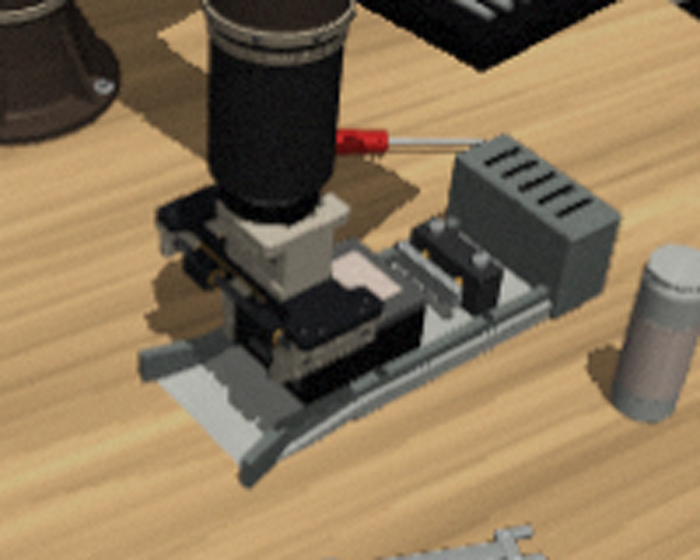

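Call:
{"fn": "drive_tool", "kwargs": {"rows": [{"x":-0.003,"y":0,"z":0,"spin":0,"fingers":0},{"x":-0.006,"y":0,"z":0,"spin":0,"fingers":0},{"x":-0.009,"y":0,"z":0,"spin":0,"fingers":0},{"x":-0.012,"y":0,"z":0,"spin":0,"fingers":0},{"x":-0.015,"y":0,"z":0,"spin":0,"fingers":0},{"x":-0.018,"y":0,"z":0,"spin":0,"fingers":0},{"x":-0.021,"y":0,"z":0,"spin":0,"fingers":0},{"x":-0.024,"y":0,"z":0,"spin":0,"fingers":0}]}}

```text
time_s: 14.2
tcp_pos: [0.5299, 0.0128, 0.0646]
eef_rot: [-180.0, -0.0, -84.0]
contact_force: [0.2, -4.4, 0.2]
gripper_width: 0.0437
gripper_force: 2.0
```

Call:
{"fn": "drive_tool", "kwargs": {"rows": [{"x":-0.001,"y":0,"z":0,"spin":0,"fingers":0},{"x":-0.002,"y":0,"z":0,"spin":0,"fingers":0},{"x":-0.003,"y":0,"z":0,"spin":0,"fingers":0},{"x":-0.004,"y":0,"z":0,"spin":0,"fingers":0},{"x":-0.005,"y":0,"z":0,"spin":0,"fingers":0},{"x":-0.006,"y":0,"z":0,"spin":0,"fingers":0},{"x":-0.007,"y":0,"z":0,"spin":0,"fingers":0},{"x":-0.008,"y":0,"z":0,"spin":0,"fingers":0}]}}

```text
time_s: 15.2
tcp_pos: [0.5291, 0.0206, 0.0646]
eef_rot: [-180.0, -0.0, -84.0]
contact_force: [0.4, -4.1, 0.9]
gripper_width: 0.0438
gripper_force: 2.5
```

Call:
{"fn": "drive_tool", "kwargs": {"rows": [{"x":-0.001,"y":0,"z":0,"spin":0,"fingers":0},{"x":-0.002,"y":0,"z":0,"spin":0,"fingers":0},{"x":-0.003,"y":0,"z":0,"spin":0,"fingers":0},{"x":-0.004,"y":0,"z":0,"spin":0,"fingers":0},{"x":-0.005,"y":0,"z":0,"spin":0,"fingers":0},{"x":-0.006,"y":0,"z":0,"spin":0,"fingers":0}]}}

```text
time_s: 15.95
tcp_pos: [0.5285, 0.0266, 0.0646]
eef_rot: [-180.0, -0.0, -84.0]
contact_force: [0.9, -5.2, 2.2]
gripper_width: 0.0438
gripper_force: 2.5
```

Call:
{"fn": "drive_tool", "kwargs": {"rows": [{"x":-0.001,"y":0,"z":0,"spin":0,"fingers":0},{"x":-0.002,"y":0,"z":0,"spin":0,"fingers":0},{"x":-0.003,"y":0,"z":0,"spin":0,"fingers":0},{"x":-0.004,"y":0,"z":0,"spin":0,"fingers":0}]}}

```text
time_s: 16.45
tcp_pos: [0.528, 0.0306, 0.0646]
eef_rot: [-180.0, -0.0, -84.0]
contact_force: [1.1, -5.1, 1.1]
gripper_width: 0.0439
gripper_force: 2.5
```

```bash
python3 - <<'E'
from h import *
c=cap("scene","pics/s5.png")
im=cv2.imread("pics/s5.png")[150:230,310:410]; cv2.imwrite("pics/s5c.png",cv2.resize(im,None,fx=7,fy=7,interpolation=cv2.INTER_CUBIC))
print(rel(sensors.get_state()["tcp_pos"]))
E
```

```text
[ 0.1036 -0.0016]
```

Call:
{"fn": "drive_tool", "kwargs": {"rows": [{"x":-0.0006,"y":0,"z":0,"spin":0,"fingers":0},{"x":-0.0012,"y":0,"z":0,"spin":0,"fingers":0},{"x":-0.0018,"y":0,"z":0,"spin":0,"fingers":0},{"x":-0.0024,"y":0,"z":0,"spin":0,"fingers":0},{"x":-0.003,"y":0,"z":0,"spin":0,"fingers":0}]}}

```text
time_s: 17.12
tcp_pos: [0.5277, 0.0335, 0.0646]
eef_rot: [-180.0, -0.0, -84.0]
contact_force: [0.5, -5.2, 2.2]
gripper_width: 0.044
gripper_force: 2.7
```

Call:
{"fn": "drive_tool", "kwargs": {"rows": [{"x":-0.0006,"y":0,"z":0,"spin":0,"fingers":0},{"x":-0.0012,"y":0,"z":0,"spin":0,"fingers":0},{"x":-0.0018,"y":0,"z":0,"spin":0,"fingers":0},{"x":-0.0024,"y":0,"z":0,"spin":0,"fingers":0},{"x":-0.003,"y":0,"z":0,"spin":0,"fingers":0}]}}

```text
time_s: 17.75
tcp_pos: [0.5274, 0.0364, 0.0646]
eef_rot: [180.0, -0.0, -84.0]
contact_force: [1.1, -5.3, 2.2]
gripper_width: 0.0436
gripper_force: 2.8
```

Force is steady at about 5 N with no end stop felt yet, so I'll continue in short steps.

Call:
{"fn": "drive_tool", "kwargs": {"rows": [{"x":-0.0005,"y":0,"z":0,"spin":0,"fingers":0},{"x":-0.001,"y":0,"z":0,"spin":0,"fingers":0},{"x":-0.0015,"y":0,"z":0,"spin":0,"fingers":0},{"x":-0.002,"y":0,"z":0,"spin":0,"fingers":0}]}}

```text
time_s: 18.25
tcp_pos: [0.5272, 0.0384, 0.0646]
eef_rot: [180.0, -0.0, -84.0]
contact_force: [0.7, -5.1, 1.7]
gripper_width: 0.0437
gripper_force: 2.8
```

Call:
{"fn": "drive_tool", "kwargs": {"rows": [{"x":-0.0005,"y":0,"z":0,"spin":0,"fingers":0},{"x":-0.001,"y":0,"z":0,"spin":0,"fingers":0}]}}

```text
time_s: 18.5
tcp_pos: [0.5271, 0.0394, 0.0646]
eef_rot: [-180.0, -0.0, -84.0]
contact_force: [1.8, -6.5, 1.7]
gripper_width: 0.0438
gripper_force: 2.9
```

Call:
{"fn": "drive_tool", "kwargs": {"rows": [{"x":-0.0005,"y":0,"z":0,"spin":0,"fingers":0},{"x":-0.001,"y":0,"z":0,"spin":0,"fingers":0}]}}

```text
time_s: 18.75
tcp_pos: [0.527, 0.0403, 0.0646]
eef_rot: [180.0, -0.0, -84.0]
contact_force: [0.6, -5.4, 1.8]
gripper_width: 0.044
gripper_force: 2.9
```

Call:
{"fn": "drive_tool", "kwargs": {"rows": [{"x":-0.0005,"y":0,"z":0,"spin":0,"fingers":0},{"x":-0.001,"y":0,"z":0,"spin":0,"fingers":0}]}}

```text
time_s: 19.0
tcp_pos: [0.5269, 0.0413, 0.0646]
eef_rot: [180.0, -0.0, -84.0]
contact_force: [0.8, -5.6, 2.8]
gripper_width: 0.0442
gripper_force: 2.9
```

Call:
{"fn": "drive_tool", "kwargs": {"rows": [{"x":-0.0005,"y":0,"z":0,"spin":0,"fingers":0},{"x":-0.001,"y":0,"z":0,"spin":0,"fingers":0}]}}

```text
time_s: 19.25
tcp_pos: [0.5268, 0.0419, 0.0646]
eef_rot: [180.0, -0.0, -84.1]
contact_force: [2.2, -10.1, 1.6]
gripper_width: 0.0439
gripper_force: 5.0
```

```bash
python3 - <<'E'
from h import *
c=cap("scene","pics/s5.png")
im=cv2.imread("pics/s5.png")[140:230,300:420]; cv2.imwrite("pics/s5c.png",cv2.resize(im,None,fx=6,fy=6,interpolation=cv2.INTER_CUBIC))
s=sensors.get_state();print(rel(s["tcp_pos"]),s["contact_force"])
E
```

```text
[ 0.1149 -0.0015] [ 1.88446599 -8.30162783  2.01057076]
```

Call:
{"fn": "drive_tool", "kwargs": {"rows": [{"x":-0.0003,"y":0,"z":0,"spin":0,"fingers":0},{"x":-0.0006,"y":0,"z":0,"spin":0,"fingers":0},{"x":-0.0006,"y":0,"z":0,"spin":0,"fingers":0}]}}

```text
time_s: 19.68
tcp_pos: [0.5267, 0.0421, 0.0646]
eef_rot: [180.0, -0.1, -84.1]
contact_force: [2.1, -10.9, 1.9]
gripper_width: 0.0439
gripper_force: 5.5
```

Call:
{"fn": "drive_tool", "kwargs": {"rows": [{"x":-0.0004,"y":0,"z":0,"spin":0,"fingers":0},{"x":-0.0008,"y":0,"z":0,"spin":0,"fingers":0},{"x":-0.0008,"y":0,"z":0,"spin":0,"fingers":0}]}}

```text
time_s: 20.05
tcp_pos: [0.5266, 0.0424, 0.0646]
eef_rot: [180.0, -0.1, -84.1]
contact_force: [3.3, -13.9, 1.6]
gripper_width: 0.0439
gripper_force: 7.0
```

The end stop is felt: 14 N with almost no motion, at the predicted place. I'll back straight off, then up.

Call:
{"fn": "drive_tool", "kwargs": {"rows": [{"x":0.001,"y":0,"z":0,"spin":0,"fingers":0},{"x":0.003,"y":0,"z":0,"spin":0,"fingers":0},{"x":0.008,"y":0,"z":0,"spin":0,"fingers":0},{"x":0.018,"y":0,"z":0,"spin":0,"fingers":0},{"x":0.035,"y":0,"z":0,"spin":0,"fingers":0},{"x":0.055,"y":0,"z":0,"spin":0,"fingers":0},{"x":0.07,"y":0,"z":-0.01,"spin":0,"fingers":0},{"x":0.08,"y":0,"z":-0.04,"spin":0,"fingers":0},{"x":0.08,"y":0,"z":-0.08,"spin":0,"fingers":0},{"x":0.08,"y":0,"z":-0.11,"spin":0,"fingers":0}]}}

```text
time_s: 21.3
tcp_pos: [0.5353, -0.0367, 0.177]
eef_rot: [-179.9, 0.0, -84.1]
contact_force: [0.0, 0.7, -0.6]
gripper_width: 0.044
gripper_force: 0.0
```

Call:
{"fn": "drive_tool", "kwargs": {"rows": [{"x":0.03,"y":0,"z":-0.03,"spin":0,"fingers":0},{"x":0.07,"y":0,"z":-0.05,"spin":0,"fingers":0},{"x":0.11,"y":0,"z":-0.05,"spin":0,"fingers":0},{"x":0.13,"y":0,"z":-0.05,"spin":0,"fingers":0},{"x":0.13,"y":0,"z":-0.05,"spin":0,"fingers":0}]}}

```text
time_s: 21.92
tcp_pos: [0.5481, -0.1665, 0.2245]
eef_rot: [180.0, 0.0, -84.2]
contact_force: [-0.9, -0.6, -0.6]
gripper_width: 0.0435
gripper_force: 0.0
```

```bash
python3 - <<'E'
from h import *
c=cap("scene","pics/s6.png")
im=cv2.imread("pics/s6.png")[130:240,280:420]; cv2.imwrite("pics/s6c.png",cv2.resize(im,None,fx=5.4,fy=5.4,interpolation=cv2.INTER_CUBIC))
E
```

```text
(no output)
```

View pics/s6c.png

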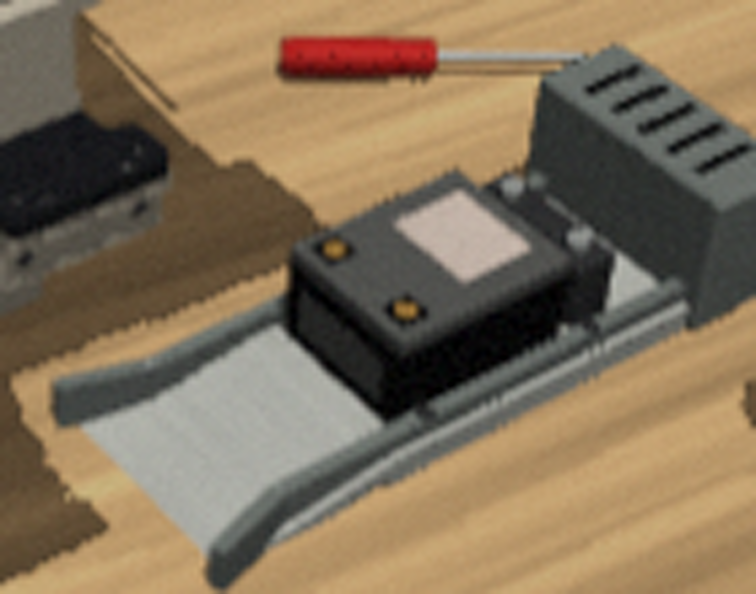

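The battery stands level and straight on the deck against the stop block (lid from about (290,250) to (605,260) in the crop). The arm is clear and the screwdriver has not moved.

```bash
python3 -c "
from plant import r
print(r.close_job())"
```

```text
the job is handed in; nothing more can be done
None
```

The battery was pushed up the ramp and onto the deck, and pressed against the contact bar until the end stop was felt at about 14 N. It now stands there on its own with the arm clear, and the job is handed in (no verdict came back).

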